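# Point out the window still plugged, then log it

### The job

One of the four windows milled in the green-grey board still has its cut-out piece sitting in it, flush with the board. Point it out: bring the fingertips down over the middle of that piece, about two centimetres above it, and keep them there for at least two seconds without touching the board or the piece; do not dip down over any of the open windows. Then press the larger of the two buttons on the grey console fully down to log it, let it come back up, and leave everything else where it is.

Things in the scene. Friction and masses are not known exactly. Their poses are not given: they have to be found in the camera images.
- panel: Milled board of green-grey fibreboard, fixed, lying flat on the table: 220 (its x) x 360 (its y) x 18 mm thick; origin at the centre of its underside, z up. Four through windows of 51 x 65 mm centred at its (x, y) = (45, 100), (45, 0), (45, -100) and (-45, -100) mm: three in a row and a fourth beside the end one. Which window is plugged changes from run to run.
- slug: The loose cut-out piece still in its window, the thing to point at: same fibreboard, 46 (x) x 60 (y) x 18 mm, standing on the table, its top flush with the board's top at 18 mm above the table and a dark gap of about 2.5 mm all round. Origin at the centre of its underside. The place pointed at is taken midway between the fingertips.
- slug_top (a point): Centre of the upper face of the piece in the window, 18 mm above the table.
- open_a: Thin black sheet (50 x 64 x 2 mm, fixed) lying on the table at the bottom of an open window; origin at the centre of its underside, which is the middle of that window.
- open_b: The same, in another open window.
- open_c: The same, in the third open window.
- console: Grey console block, fixed, 90 (x) x 150 (y) x 40 mm high, origin at the centre of its underside. It carries two white round push buttons in black housings, 80 mm apart along its y; which one is at which end changes.
- big (a joint): Travel of the larger button (cap 38 mm across) in m: 0 up, 0.006 fully down; spring, about 5 N when fully down, springs back.
- big_top (a point): Centre of the upper face of the larger button's cap; it is pressed straight down.
- small (a joint): Travel of the smaller button (cap 18 mm across), the wrong one, in m: 0 up, 0.006 down.
- small_top (a point): Centre of the upper face of the smaller button's cap.
- offcut: Bystander: a loose cut-out piece like the one in the window (46 x 60 x 18 mm) lying on top of the board, on its solid part; its top is 36 mm above the table. Origin at the centre of its underside.
- case: Bystander: closed black plastic instrument case, loose, 120 x 180 x 45 mm, on the table left of the board. Origin at the centre of its underside.
- cup: Bystander: steel cup 74 mm across and 90 mm high with two pencils reaching to 140 mm, loose, on the table beyond the console. Origin at the centre of its underside.
- square: Bystander: try square, wooden stock 22 x 110 x 14 mm with a steel blade 150 mm long along its x, loose, lying on the table beyond the board. Origin at the centre of the stock's underside.
Things that resemble listed ones, but are neither listed nor needed, are in the scene too. What is shaped like the slug but blue or turquoise is not meant.

How it is judged:
On the way, in this order (a step that is already met when the one before it is completed fails the run):
1. the fingertips dwell over the piece still in its window: grasp point within 25 mm of its middle and no more than 70 mm above it (fingertips about 50 mm or less) (horizontal distance between the grasp point and slug below 0.025 m and z of the grasp point in the frame of panel below 0.088 m), for 1.8 s.
2. the larger button is pressed fully down (value of joint big above 0.0048 m), for 0.05 s.
At the end, for the whole second after the job is handed in: The larger button is back up (within 1.5 mm), the smaller one is up, the piece still lies in its window within 5 mm of where it was, and the offcut, case, cup and try square are within 12 mm of where they were (value of joint each of big, small below 0.0015 m and distance of slug from where it was at the start of the episode below 0.005 m and linear speed of slug below 0.02 m/s and distance of each of offcut, case, cup, square from where it was at the start of the episode below 0.012 m); the robot touches nothing.
It fails at once if the board, the piece in its window or the sheets under the windows are touched (contact force between any of the fingers, the arm and panel above 0.3 N or contact force between any of the fingers, the arm and slug above 0.3 N or contact force between any of the fingers, the arm and open_a above 0.3 N or contact force between any of the fingers, the arm and open_b above 0.3 N or contact force between any of the fingers, the arm and open_c above 0.3 N).
It fails at once if the piece in the window is moved or lifted (more than 5 mm) (distance of slug from where it was at the start of the episode above 0.005 m).
It fails at once if an open window is pointed at: grasp point within 25 mm of its middle and less than 70 mm above the board ((horizontal distance between the grasp point and open_a below 0.025 m and z of the grasp point in the frame of panel below 0.088 m) or (horizontal distance between the grasp point and open_b below 0.025 m and z of the grasp point in the frame of panel below 0.088 m) or (horizontal distance between the grasp point and open_c below 0.025 m and z of the grasp point in the frame of panel below 0.088 m)).
It fails at once if the smaller button is pressed (value of joint small above 0.002 m).
It fails at once if a bystander is pushed or lifted (more than 12 mm) (distance of any of offcut, case, cup, square from where it was at the start of the episode above 0.012 m).
It also fails if it takes over 37 s, if anything falls off the work surface, if the arm or the gripper's body presses on something with over 40 N, if the wrist force passes 120 N, or if a joint passes its speed limit or range.

### The arm

A 7-joint arm with a two-finger parallel gripper is mounted at the origin on the work surface. World frame = base frame: x ahead of the robot, y to its left, z up, the work surface at z = 0. Lengths are in m, angles in rad, forces in N, time in s.
With the tool pointing down it reaches from about 0.425 to 0.875 m from the base axis. Payload 8.4 kg.
Tool frame: the origin (TCP) lies at the very end of the fingers, on their centre line; the grasp point (between the pads) lies 19 mm behind it; z points along the fingers, y is the line along which they close (so a half turn about z gives the same grasp; the last joint's range is limited). The gripper opens to 87 mm and grips with 3 to 60 N. Pads are 19 mm wide; open, the fingers measure 117 mm over their backs; the gripper's body (75 mm by 190 mm) begins 51 mm behind the grasp point.
Start: joints at [1.143, 0.333, 0.04, 1.465, -0.013, 1.343, -0.059], TCP at [0.21, -0.615, 0.223] pointing down, gripper open.
Joint ranges: [-2.58, 2.58], [-0.38, 2.09], [-1.3, 1.39], [0.25, 2.4], [-1.5, 4.64], [0.08, 2.09], [-2.65, 2.65]. Speed limits (rad/s): [2.22, 2.22, 2.79, 2.79, 3.14, 3.14, 3.14].

### API

Orientations are given as a unit quaternion [x, y, z, w].
In Python, from rig import bot, move_gripper, cams, workorder gives the robot as it stands. The module is installed in compiled form; this text tells all that it offers. Calls block until the motion is done:
- bot.move_to(position, orientation): joint-space move of the TCP to a pose.
- bot.movel(position, orientation=None, speed=0.15, until_force=None): straight line of the TCP; orientation=None keeps the orientation; speed is the mean speed in m/s. With until_force (N) it stops when the force on the tool has changed by that much, and returns True; else False.
- bot.set_joints(angles): joint-space move.
- move_gripper(opening): opening from 0.0 (shut) to 1.0 (fully open); the grip force is fixed at half the most; returns when the fingers have stopped.
- bot.wait(seconds).
- bot.solve_ik(position, orientation): joint angles nearest the present ones, or None.
- cams.read_camera(name): name is "scene" or "top" or "wrist"; returns (picture, depth): 480x640x3 uint8, red, green, blue; 480x640 float32, m along the optical axis (not along the pixel's ray), 0 where there is no reading.
- cams.calibration(name): a dict with "fx", "fy", "cx", "cy" (pixels), "T" (4x4, takes a point from camera to world coordinates). Camera axes: x right, y up, looking along -z (the intrinsics and any distortion apply to the point x, -y, -z); pixel columns grow to the right and rows downward; lengths in m; the calibration is good to about 2 mm. The wrist camera is an equidistant fisheye: a pixel r from the principal point sees the ray r / f radians off the axis. A picture is of the moment at which its call begins: read the wrist's pose just before it. calibration takes no time and is no camera call; for the wrist camera it gives the pose at the moment of the call.
A pose or a line that the arm cannot do raises bot.IKError and nothing moves.
- workorder.job_done(): hands the job in; it is judged then, once.
Readings, each from a call of its own:
- bot.current_time(): time.
- bot.current_joints(): joint angles.
- bot.current_qd(): joint speeds.
- bot.current_joint_torque(): joint torques, N m.
- bot.current_position(): TCP position.
- bot.current_eef_rot(): TCP orientation.
- bot.current_force(): force on the tool from outside, world axes, zero at the start.
- bot.current_ft_torque(): the same for the moment, N m.
- bot.current_grip_width(): opening from 0.0 (shut) to 1.0 (fully open).
- bot.current_grasp_force(): force on a finger pad.
Only numpy, scipy, OpenCV 4.12 (cv2) and the standard library are available. Lean on these libraries where they do the work, as an engineer would, in place of code of your own. Each camera call takes 0.05 s, during which the arm holds its last target. There are 200 camera calls.

## Working session

There is one attempt and no reset: what is moved stays moved. The work goes in short steps, each a Python script; the robot and the scene stay as the last script left them, time stands still between calls to the robot, and variables do not carry over. Pictures are saved under pics/ and viewed, at most 10 in all, crops included, and the job is handed in when it is done.

```bash
mkdir -p pics; python3 - <<'E'
from rig import bot,cams
import cv2,numpy as np
for n in ("top","scene"):
    p,d=cams.read_camera(n);c=cams.calibration(n)
    cv2.imwrite(f"pics/{n}.png",p[:,:,::-1]);np.savez(f"{n}.npz",p=p,d=d,**c)
    print(n,c)
print(bot.current_position(),bot.current_eef_rot(),bot.current_time())
E
```

```text
top {'fx': 493.9814956746476, 'fy': 493.9814956746476, 'cx': 326.21303893718164, 'cy': 244.63815518833815, 'T': array([[-0.00913355,  0.99770176, -0.06714004,  0.52608398],
       [-0.99994417, -0.00946955, -0.00468789,  0.05360865],
       [-0.0053129 ,  0.06709347,  0.99773255,  1.18186359],
       [ 0.        ,  0.        ,  0.        ,  1.        ]])}
scene {'fx': 445.04391936603486, 'fy': 445.04391936603486, 'cx': 320.7646142668731, 'cy': 240.85183205574955, 'T': array([[ 0.80471771, -0.4094443 ,  0.42986599,  1.16223157],
       [ 0.59354834,  0.54101491, -0.59582148, -0.68750455],
       [ 0.0113918 ,  0.73461435,  0.67838926,  0.90626233],
       [ 0.        ,  0.        ,  0.        ,  1.        ]])}
[ 0.20969379 -0.61478819  0.2217327 ] [ 9.86518337e-01  1.63649085e-01 -1.88631028e-04 -7.15865221e-04] 0.1
```

View pics/top.png

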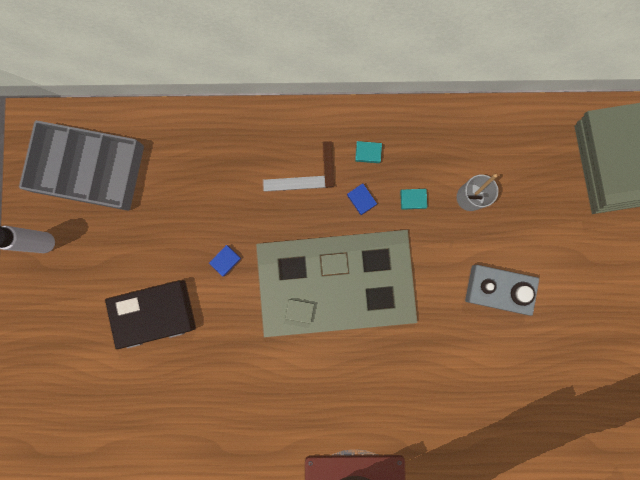

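View pics/scene.png

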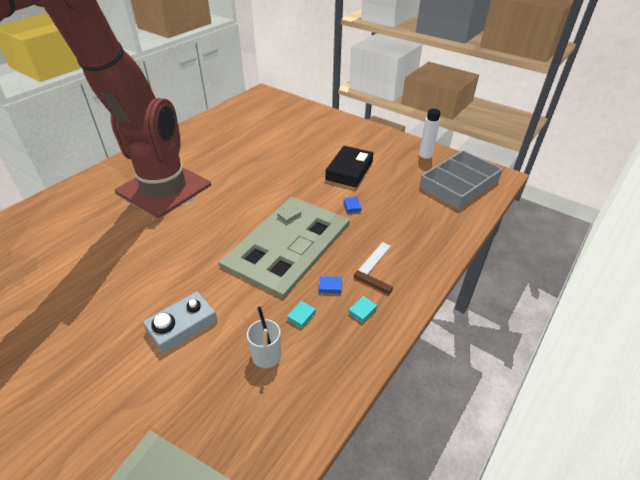

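The top view shows the board with a row of three windows at about (292,268), (334,264) and (376,260), and a fourth at (380,298). Three are black. The one at (334,264) is board-coloured with a dark outline, so it is the plugged one. The offcut lies on the board at (300,311), and the blue and turquoise pieces are decoys. The console's big cap is at (524,294) and its small cap at (489,286).

```bash
cat > h.py <<'E'
import numpy as np,cv2
def load(n): return np.load(f"{n}.npz")
def ray(c,u,v,z):
    T=c["T"];d=T[:3,:3]@np.array([(u-c["cx"])/c["fx"],-(v-c["cy"])/c["fy"],-1]);o=T[:3,3]
    return o+d*(z-o[2])/d[2]
def proj(c,P):
    p=np.linalg.inv(c["T"])@np.append(P,1);return c["cx"]+c["fx"]*p[0]/-p[2],c["cy"]-c["fy"]*p[1]/-p[2]
E
python3 - <<'E'
from h import *
c=load("top");s=load("scene");p=c["p"];hsv=cv2.cvtColor(p,cv2.COLOR_RGB2HSV);g=cv2.cvtColor(p,cv2.COLOR_RGB2GRAY)
def depthpt(c,u,v):
    z=c["d"][int(v),int(u)];q=np.array([(u-c["cx"])*z/c["fx"],-(v-c["cy"])*z/c["fy"],-z,1]);return (c["T"]@q)[:3]
def blobs(m,box,amin,z,label):
    x0,y0,x1,y1=box;k=np.zeros_like(m);k[y0:y1,x0:x1]=m[y0:y1,x0:x1]
    for q in cv2.findContours(k,cv2.RETR_EXTERNAL,cv2.CHAIN_APPROX_NONE)[0]:
        if cv2.contourArea(q)<amin: continue
        (u,v),wh,a=cv2.minAreaRect(q);sc=depthpt(c,u,v)
        print(label,np.round((u,v),1),np.round(wh,1),round(a,1),"plane",ray(c,u,v,z).round(4),"depth",sc.round(4))
m=((g<45)*255).astype(np.uint8);blobs(m,(262,240,412,325),100,.002,"open")
m=((g>200)*255).astype(np.uint8);blobs(m,(465,260,545,320),20,.05,"cap")
# board green: H 35-85, low sat
m=((hsv[...,0]>30)&(hsv[...,0]<90)&(hsv[...,1]>20)&(g>60)).astype(np.uint8)*255
blobs(m,(245,222,430,345),3000,.018,"board")
print("hsv",hsv[250,334],hsv[300,510])
m=((hsv[...,0]>90)&(hsv[...,0]<125)&(hsv[...,1]>30)).astype(np.uint8)*255
blobs(m,(460,255,550,325),800,.04,"console")
print("slug",ray(c,334,264,.018),depthpt(c,334,264))
for P in [(0,0,0),(.21,-.615,.22)]: print(P,proj(c,P),proj(s,P))
# same small crops enlarged
a=cv2.resize(p[225:345,250:425],None,fx=4,fy=4,interpolation=cv2.INTER_CUBIC)[:290*2,:]
b=cv2.resize(p[255:325,455:555],None,fx=4,fy=4,interpolation=cv2.INTER_CUBIC)
o=np.zeros((600,800,3),np.uint8);A=cv2.resize(p[225:345,250:425],(525,360));o[:360,:525]=A;B=cv2.resize(p[255:325,455:555],(300,210));o[370:580,:300]=B
C=cv2.resize(s["p"][280:360,130:230],(400,320)) ;o[365:365+235,310:710]=C[:235]
cv2.imwrite("pics/crop.png",o[:,:,::-1])
E
```

```text
cap [524.8 293.8] [14.8 14.1] 45.0 plane [ 0.4859 -0.392   0.05  ] depth [ 0.4864 -0.3864  0.0641]
cap [489.8 286.3] [5.7 4.9] 45.0 plane [ 0.5036 -0.313   0.05  ] depth [ 0.5039 -0.3084  0.0641]
board [335.5 283. ] [ 92.9 151.8] 84.8 plane [0.5138 0.0381 0.018 ] depth [0.5138 0.0381 0.0171]
hsv [ 33  38 127] [105   4 127]
slug [0.55853042 0.04115652 0.018     ] [0.55846624 0.04118115 0.02030217]
(0, 0, 0) (np.float64(354.15572074960306), np.float64(505.38950039839926)) (np.float64(163.79795541248234), np.float64(187.6854033943706))
(0.21, -0.615, 0.22) (np.float64(683.5346916563071), np.float64(441.9298955832387)) (np.float64(-33.61879169165246), np.float64(277.22103420953533))
```

View pics/crop.png

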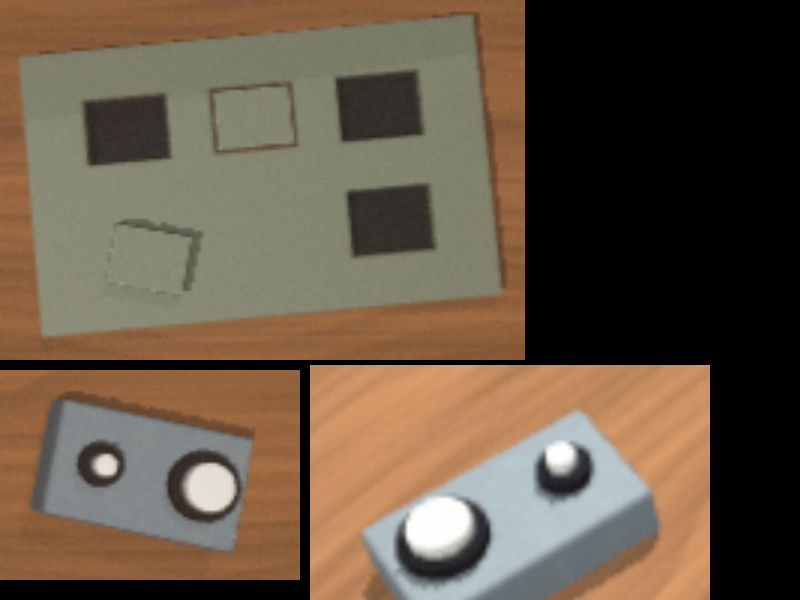

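The crop confirms it. Only the middle window of the row holds a flush green-grey piece with a thin gap all round. The other three are black, and the offcut sits on top of the board, casting a shadow. The bigger cap is at the right (−y) end of the console.

The measurements hold up:
- **Board:** about 218 x 357 mm. Its centre plus 45 mm along its x gives (0.5586, 0.042), which matches the slug ray at (0.5585, 0.041).
- **Buttons:** the caps are 80 mm apart, with tops at about z = 0.064.

```bash
python3 - <<'E'
from rig import bot,move_gripper,cams
import cv2
q=bot.current_eef_rot()
move_gripper(0.0)
q=[1,0,0,0]
print(bot.solve_ik([.5585,.0415,.2],q),bot.solve_ik([.5585,.0415,.04],q),bot.solve_ik([.486,-.3865,.06],q))
bot.move_to([.5585,.0415,.2],q)
print(bot.current_time(),bot.current_position())
bot.movel([.5585,.0415,.041],speed=.1)
p,d=cams.read_camera("scene");cv2.imwrite("pics/point.png",p[120:360,120:440][:,:,::-1].repeat(2,0).repeat(2,1))
bot.wait(2.5)
print(bot.current_time(),bot.current_position(),bot.current_force(),bot.current_grip_width())
E
```

```text
[ 0.46852213  0.23575211 -0.7166723   1.68876538  0.16098005  1.27726942
 -1.8520302 ] [ 0.40501663  0.40294449 -0.66440896  1.85362584  0.29447137  0.98462786
 -1.95633423] [ 0.67893861  0.40888854 -0.09801487  1.71106071  0.04556829  1.02385715
 -1.00554896]
4.2583 [0.55863782 0.04047571 0.19990719]
8.55 [0.55849282 0.04151266 0.04099829] [ 0.2044378  -0.66267214 -0.08316066] 0.006376830935281954
```

View pics/point.png

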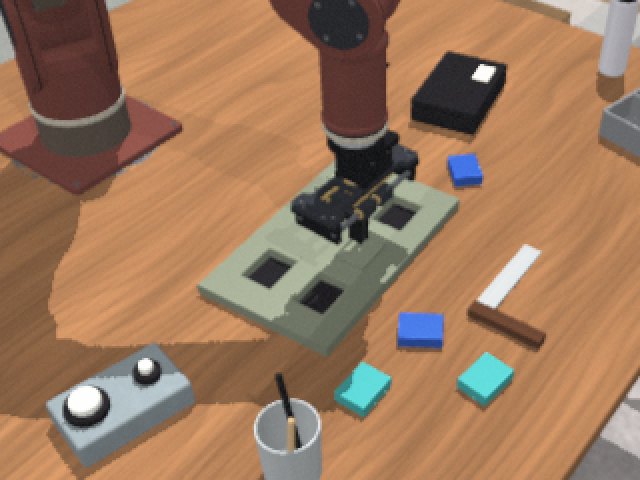

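The picture shows the closed fingers at (357,228) of the crop, above the plugged middle window and clear of the board. Next I press the larger button, stopping when the force rises at the end of its travel.

```bash
python3 - <<'E'
from rig import bot,cams
import cv2
bot.movel([.5585,.0415,.2],speed=.15)
bot.move_to([.486,-.3865,.16],[1,0,0,0])
bot.movel([.486,-.3865,.080],speed=.1)
f0=bot.current_force()[2]
hit=bot.movel([.486,-.3865,.050],speed=.02,until_force=15)
print(hit,bot.current_position(),bot.current_force()[2]-f0,bot.current_time())
bot.wait(.3)
print(bot.current_position(),bot.current_force()[2]-f0)
p,d=cams.read_camera("scene");cv2.imwrite("pics/press.png",cv2.resize(p[220:380,100:300],(800,600))[:,:,::-1])
E
```

```text
True [ 0.48598475 -0.3864403   0.05648899] 7.6396011185752535 13.425
[ 0.48597629 -0.38648996  0.05649603] 8.090782887742147
```

View pics/press.png

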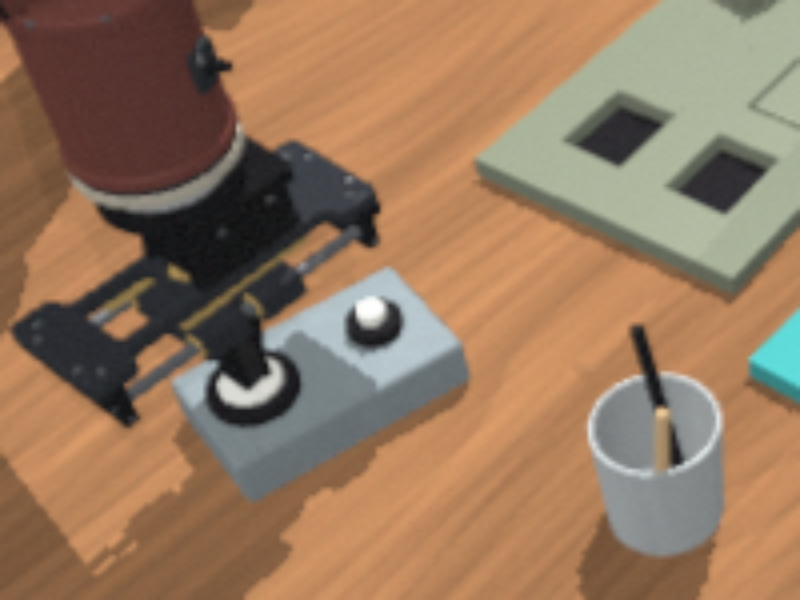

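The fingers are centred on the big cap, at about (248,385), and the cap is sunk in its housing. The steady 8 N is more than the spring's 5 N, so it appears to be at the stop. I'll push a little further to confirm, then retreat.

```bash
python3 - <<'E'
from rig import bot,cams
import cv2
f0=bot.current_force()[2]
print(bot.movel([.486,-.3865,.0545],speed=.01,until_force=15),bot.current_position()[2],bot.current_force()[2]-f0)
bot.wait(.2);print(bot.current_position()[2],bot.current_force()[2]-f0)
bot.movel([.486,-.3865,.18],speed=.1)
bot.wait(.5)
p,d=cams.read_camera("scene");cv2.imwrite("pics/end.png",p[:,:,::-1])
print(bot.current_time(),bot.current_force())
E
```

```text
True 0.05648451119353472 -0.685020471900831
0.056469064289230944 -1.8446778155741015
16.125 [-0.28372474  0.29334364  0.48591562]
```

View pics/end.png

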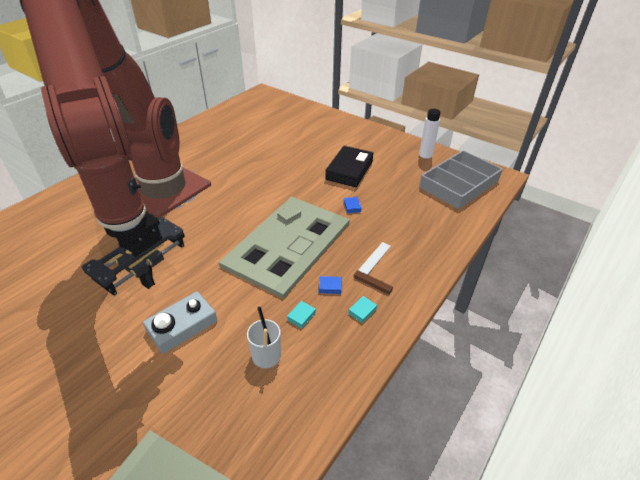

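The end view shows the button up again at (163,321), the arm clear and nothing displaced. That extra push stopped at once without moving, so it didn't confirm the stop. I have time, so I'll press again in small position steps and read the force.

```bash
python3 - <<'E'
from rig import bot
bot.movel([.486,-.3865,.075],speed=.12);bot.wait(.2)
f0=bot.current_force()[2]
for z in (.064,.062,.060,.058,.057,.056,.055,.054):
    bot.movel([.486,-.3865,z],speed=.02);bot.wait(.15)
    f=bot.current_force()[2]-f0;print(z,bot.current_position()[2].round(5),round(f,2))
    if abs(f)>18: break
bot.movel([.486,-.3865,.18],speed=.1);bot.wait(.3)
print(bot.current_time(),bot.current_force())
E
```

```text
0.064 0.06416 -0.84
0.062 0.06221 1.87
0.06 0.06016 1.73
0.058 0.05812 4.26
0.057 0.05712 4.74
0.056 0.05648 7.74
0.055 0.05633 14.76
0.054 0.05619 22.97
22.7083 [-0.07804891 -0.3069156   0.89169868]
```

The force curve shows the spring up to about 5 N, then a hard stop at z ≈ 0.0564, so the button went fully down both times and is now released.

```bash
python3 -c "
from rig import workorder
print(workorder.job_done())"
```

```text
the job is handed in; nothing more can be done
None
```

I held the closed fingertips about 2 cm over the plugged middle window for 2.5 s, pressed the larger button fully down (twice, the second time to confirm the stop) and released it; nothing else looked disturbed in the last picture, and the job is handed in with no verdict returned.

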